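# Weigh the carrier of cone-nosed housings on the spring scale

## Robot

A 6-joint arm with a two-finger parallel gripper is mounted at the origin on the work surface. World frame = base frame: x ahead of the robot, y to its left, z up, the work surface at z = 0. Lengths are in m, angles in degrees, forces in N, time in s.
With the tool pointing down it reaches from about 0.325 to 0.775 m from the base axis. Payload 5.5 kg.
Tool frame: the origin (TCP) lies between the finger pads; the fingertips stand ahead of it and the grasp point (between the pads) lies 3 mm ahead of it (nose_length is the z of the fingertips in the tool frame, in m); z points along the fingers, y is the direction in which the jaws open and shut (so a half turn about z gives the same grasp; the last joint's range is limited). The gripper opens to 85 mm and grips with 20 to 120 N. Pads are 22 mm wide; open, the fingers measure 114 mm over their backs; the gripper's body (76 mm by 85 mm) begins 54 mm behind the grasp point. The pads swing forward as they close: fully open they stand 13 mm farther back than shut.
Start: joints at [-69.082, 5.22, 70.514, -0, 104.267, -3.249], TCP at [0.246, -0.547, 0.253] pointing down, gripper open.
Joint ranges: [-164.24, 164.24], [-49.07, 125.15], [9.68, 141.18], [-86.29, 266.29], [3.28, 154.24], [-151.56, 151.56]. Speed limits (degrees/s): [147.25, 147.25, 172.46, 180, 180, 180].

## Interface

Orientations are given as [roll, pitch, yaw] about the fixed x, y, z axes, in that order (R = Rz(yaw) Ry(pitch) Rx(roll)).
In Python, from cell import * gives the robot as it stands.
- The arm moves only by the tool send_rows, never from a script. Its argument "deltas" is text: rows parted by semicolons, each of 5 numbers parted by spaces: the finger opening in m, from 0 to 0.0854, then the shift along the tool's x, y, z in m, then the turn about the tool's z in rad. A call has 1 to 5 rows; each row is the pose to reach, as a shift and turn from the pose commanded when the call began, along the tool's axes at that moment; what a row does not reach only later rows make up. A row lasts 1/10 s, in which the tool goes at most 50 mm and 8.59 degrees, less where a joint would pass 70% of its speed; a pose out of reach is approached as far as the arm can. A call with a gripper value outside its range is refused whole. The fingers move at their own pace and stop on an object; "newtons" is the grip in N (left out, the last holds). Time passes only in rows, so rows that repeat a pose let the fingers close. It gives the time, the measured TCP pose, the force and the opening at its end, in the units of the state.
- state(): the state, without advancing time (a new reading comes with each control period).
- get_image(name): name is "scene" or "side" or "wrist"; returns a dict with "image" (480x640x3 uint8, red, green, blue), "K" (3x3 intrinsics, pixels), "k1" (the pictures are not rectified: a ray, as slopes to the right and down, at radius r is drawn at 1 + k1 r^2 times it, then the intrinsics apply), "cam_to_world" (4x4, takes a point from camera to world coordinates). Camera axes: x right, y down, z forward; pixel columns grow to the right and rows downward; lengths in m; the calibration is good to about 2 mm. A picture is of the moment at which its call begins. There is no depth.
- job_done(): hands the job in, once; it reports no verdict.
Trained networks look in the newest picture that a camera, given by its name, has taken for a name from the list of things; names that differ only in an ending like _2 or _b are one class to them, and where a whole thing is asked for, a point or a joint stands for the part that bears it (a point fixed in the world has none). Each returns a list of dicts, best first, with "p" (0 to 1); they miss things now and then, are a little off and sometimes report something else, mostly with a low value. They report only what shows in the picture. A call takes as long as a camera call.
- boxes_of(camera, query): "centre" ([column, row] in pixels, amid what is visible of it).
- pinpoint(camera, query): "centre" ([column, row] in pixels: a listed point, or the origin of a listed thing).
The state is a dict: "clock": time; "joint_pos": joint angles; "joint_velocities": joint speeds; "effort": joint torques, N m; "position": TCP position; "orientation": TCP orientation; "wrist_force": force on the tool from outside, world axes, zero at the start; "moment": the same for the moment, N m; "grip_width": finger opening in m.
Only numpy, scipy, OpenCV 4.12 (cv2) and the standard library are available. Lean on these libraries where they do the work, as an engineer would, in place of code of your own. Each camera call takes 0.05 s, during which the arm holds its last target.

## Task

Check-weigh the red carrier that holds the cone-nosed sensor housings: pick it up by its grip, hang it by its bail on the hook of the spring scale and lower it slowly, without letting it drop or bounce, until the spring carries it; then let go and leave it hanging upright and still with the pointer settled. Leave the like carrier of flat black collars where it stands.

Things in the scene. Friction and masses are not known exactly. Their poses are not given: they have to be found in the camera images.
- cone_carrier_grip (a point): Centre of the black grip block (x 26, y 16, z 50 mm; pinch it across y) atop the steel bail of a loose red box (x 90, y 100, z 45 mm, 0.35-0.57 kg) of 4 tan-tipped cones. Bail: in the y-z plane, 100 mm wide inside; flat top bar along y, 14 mm wide (x), 4 thick. This point is 29 mm above the bar's underside, 97 above the cone tips, 174 above the box's underside. z up; half turns are alike.
- collar_carrier_grip (a point): The same point of a like carrier that must stay where it is: same red box, bail and grip, but it holds four flat black collars (30 mm across, 30 mm tall) that end below the box's rim. The two carriers may stand in either place, at any heading within about 35 degrees of the bail's bar lying along world x.
- hook_seat (a point): Top middle of the hook's flat seat, 215 mm up when empty; sinks with the hook. Level arm along x, 24 mm wide (y), 4 thick; +x leads to the carriage (105 mm away) and the 300 mm tall column (130 mm). Tip at x -23 to -27 mm stands 18 mm above the seat, a stop at x +23 to +27 mm 11 mm. The bail goes over the tip from -x, bar across the arm (carrier x along hook x), then down on the seat.
- weigh_hook (a joint): How far the hook and its pointer have gone down from empty, in m: 0 to 0.07. Spring 140 N/m with a damper of 6 N s/m, so the carrier alone pulls it down 25 to 40 mm and then hangs well clear of the scale's 16 mm thick base plate below. The scale is fixed to the table; its place and heading vary.

How it is judged:
By the outcome, as a careful person would: the job done as asked, in the order asked, and still so for the second after the job is handed in, with the robot touching nothing.
It also fails if it takes over 45 s, if anything falls off the work surface, if the arm or the gripper's body presses on something with over 40 N, if the wrist force passes 120 N, or if a joint passes its speed limit or range.

## Working session

There is one attempt and no reset: what is moved stays moved. The work goes in short steps, Python scripts to look and compute and a tool call to move; the robot and the scene stay as the last step left them, time stands still between calls to the robot, and variables do not carry over. Pictures are saved under pics/ and viewed, and the job is handed in when it is done.

Besides the shell and the picture viewer there is one more tool, called by a JSON object that holds its "fn" and its "kwargs", one argument or row to a line. send_rows: Moves the arm, as the interface text tells. Its arguments: {"type":"object","properties":{"deltas":{"type":"string"},"newtons":{"type":"number"}},"required":["deltas"]}

```bash
ls; mkdir -p pics; cat > h.py <<'E'
from cell import *
import numpy as np, cv2
def shot(n,f):
    d=get_image(n); cv2.imwrite('pics/'+f,cv2.cvtColor(d['image'],cv2.COLOR_RGB2BGR)); return d
def ray(d,px):
    K=np.array(d['K']);k=d['k1']
    p=cv2.undistortPoints(np.array([[px]],float),K,np.array([k,0,0,0,0.]))[0,0]
    T=np.array(d['cam_to_world']); v=T[:3,:3]@np.array([p[0],p[1],1]); return T[:3,3],v/np.linalg.norm(v)
def atz(d,px,z):
    o,v=ray(d,px); return o+v*(z-o[2])/v[2]
def tri(rs):
    A=sum(np.eye(3)-np.outer(v,v) for o,v in rs); b=sum((np.eye(3)-np.outer(v,v))@o for o,v in rs)
    x=np.linalg.solve(A,b); return x,[np.linalg.norm((np.eye(3)-np.outer(v,v))@(x-o)) for o,v in rs]
def proj(d,P):
    T=np.linalg.inv(np.array(d['cam_to_world'])); P=np.atleast_2d(P).astype(float)
    return cv2.projectPoints(P,cv2.Rodrigues(T[:3,:3])[0],T[:3,3],np.array(d['K']),np.array([d['k1'],0,0,0,0.]))[0][:,0]
E
python3 - <<'E'
from h import *
np.set_printoptions(precision=4,suppress=True)
for c in ['scene','side','wrist']:
    d=shot(c,c+'0.png'); print(c,d['k1'],np.array(d['cam_to_world']))
    for q in ['cone_carrier_grip','collar_carrier_grip','hook_seat','weigh_hook']:
        print(q,'pin',[(np.round(r['centre'],1).tolist(),round(r['p'],2)) for r in pinpoint(c,q)][:3],'box',[(np.round(r['centre'],1).tolist(),round(r['p'],2)) for r in boxes_of(c,q)][:3])
print(state())
E
```

```text
pics
scene -0.11066013702509181 [[ 0.3395  0.5704 -0.7479  1.1554]
 [ 0.9406 -0.1964  0.2771 -0.2265]
 [ 0.0111 -0.7975 -0.6032  0.6494]
 [ 0.      0.      0.      1.    ]]
cone_carrier_grip pin [([429.6, 239.3], 0.71)] box [([425.6, 298.0], 0.65)]
collar_carrier_grip pin [([383.8, 186.1], 0.84)] box [([380.1, 241.0], 0.87)]
hook_seat pin [([163.9, 253.5], 0.89)] box [([101.5, 257.2], 0.55)]Traceback (most recent call last):
  File "<stdin>", line 6, in <module>
ValueError: it knows: collar_carrier_grip, cone_carrier_grip, hook_seat
```

```bash
python3 - <<'E'
from h import *
np.set_printoptions(precision=4,suppress=True)
D={};R={}
for c in ['scene','side','wrist']:
    d=shot(c,c+'1.png'); D[c]=d
    for q in ['cone_carrier_grip','collar_carrier_grip','hook_seat']:
        r=pinpoint(c,q)
        print(c,q,'pin',[(np.round(r['centre'],1).tolist(),round(r['p'],2)) for r in r][:3])
        if r and c!='wrist': R.setdefault(q,[]).append(ray(d,r[0]['centre']))
for q in R:
    if len(R[q])>1: print(q,tri(R[q]))
print(state())
E
```

```text
scene cone_carrier_grip pin [([432.6, 241.9], 0.58)]
scene collar_carrier_grip pin [([382.1, 189.0], 0.91), ([431.4, 238.3], 0.27)]
scene hook_seat pin [([167.3, 252.4], 0.86)]
side cone_carrier_grip pin [([219.7, 288.4], 0.93)]
side collar_carrier_grip pin [([370.7, 314.5], 0.72)]
side hook_seat pin [([342.9, 122.5], 0.9)]
wrist cone_carrier_grip pin []
wrist collar_carrier_grip pin []
wrist hook_seat pin []
cone_carrier_grip (array([0.626 , 0.1648, 0.1697]), [np.float64(0.0016997495986326916), np.float64(0.001699749598632757)])
collar_carrier_grip (array([0.4419, 0.1607, 0.1675]), [np.float64(0.00042550493131547753), np.float64(0.00042550493131553565)])
hook_seat (array([ 0.5708, -0.2532,  0.2135]), [np.float64(2.6162742107120507e-05), np.float64(2.616274210719264e-05)])
{'clock': 0.95, 'joint_pos': array([-69.0818,   5.2177,  70.5133,   0.0004, 104.2687,  -3.2499]), 'joint_velocities': array([-0.0069,  0.0198, -0.1025,  0.0406,  0.0774, -0.0339]), 'effort': array([ -0.0007, -45.8478, -41.8104,  -0.    ,   0.0008,   0.    ]), 'position': array([ 0.2456, -0.5474,  0.2533]), 'orientation': array([179.9996,  -0.0004,  24.1682]), 'wrist_force': array([-0.6886,  0.1696, -0.6731]), 'moment': array([-0.0149,  0.048 ,  0.0047]), 'grip_width': 0.08509923866800825}
```

View pics/scene1.png

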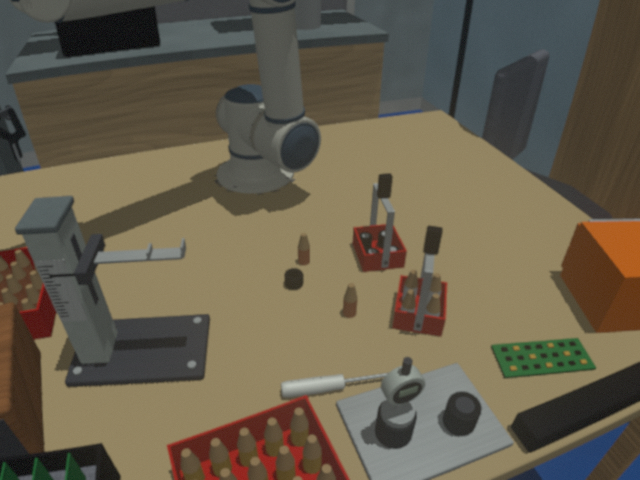

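View pics/side1.png

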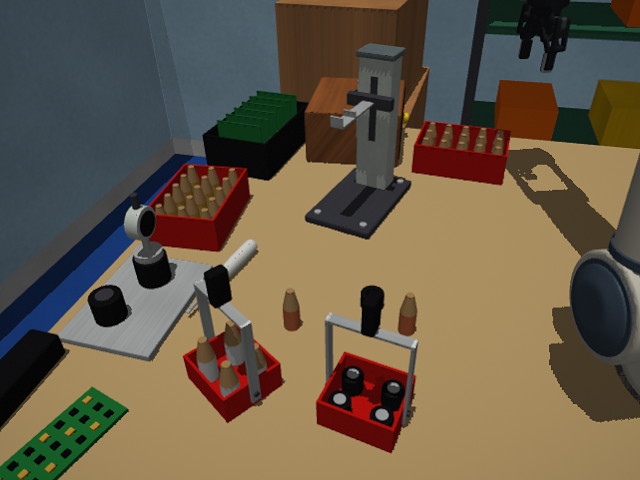

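View pics/wrist1.png

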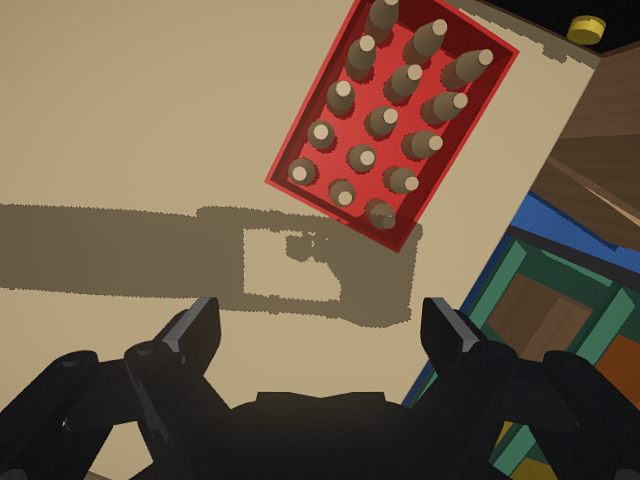

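```bash
python3 - <<'E'
import cv2
a=cv2.imread('pics/side1.png');b=cv2.imread('pics/scene1.png')
def c(i,x,y,w,h,f,n): cv2.imwrite('pics/'+n,cv2.resize(i[y:y+h,x:x+w],None,fx=f,fy=f,interpolation=cv2.INTER_CUBIC))
c(a,170,250,130,170,3.5,'c1.png');c(b,360,210,130,140,4,'c2.png');c(a,300,30,130,110,5,'c3.png');c(b,20,180,200,120,4,'c4.png')
E
```

```text
(no output)
```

View pics/c1.png

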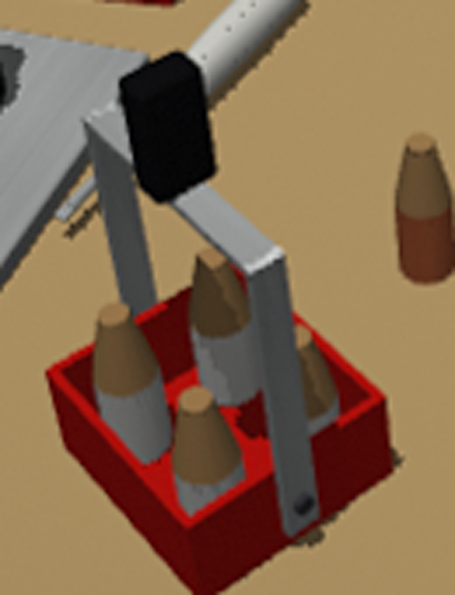

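View pics/c2.png

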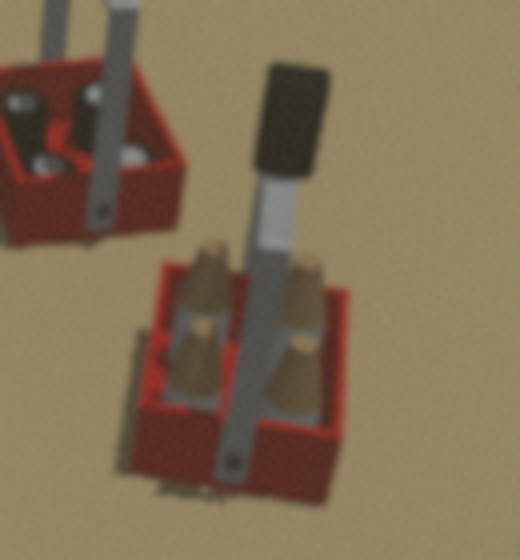

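View pics/c3.png

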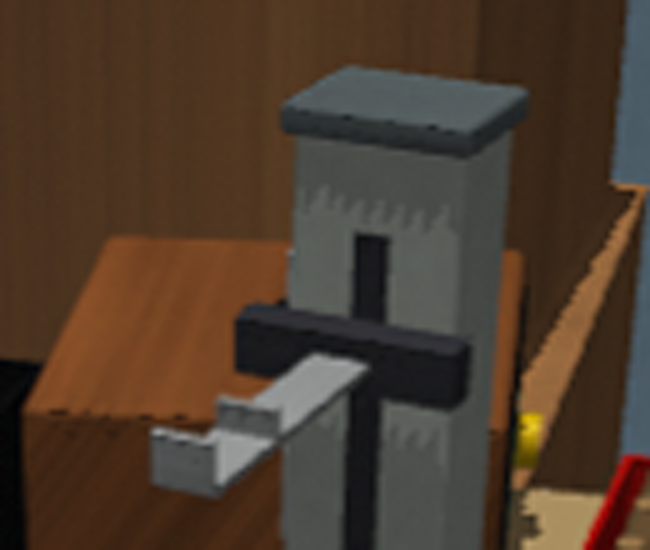

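View pics/c4.png

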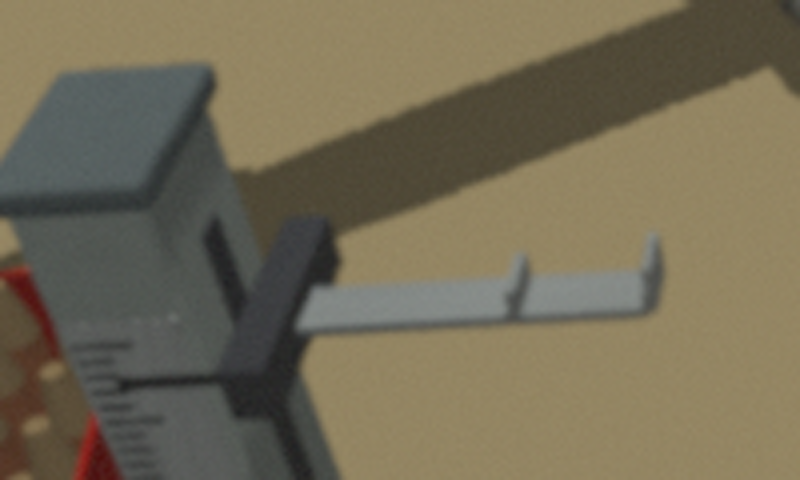

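```bash
python3 - <<'E'
from h import *
np.set_printoptions(precision=4,suppress=True)
a=get_image('side');b=get_image('scene')
f=lambda p,o,s:(p[0]/s+o[0],p[1]/s+o[1])
S1=lambda x,y:f((x,y),(170,250),3.5); S3=lambda x,y:f((x,y),(300,30),5); C4=lambda x,y:f((x,y),(20,180),4);C2=lambda x,y:f((x,y),(360,210),4)
ang=lambda u,v:np.degrees(np.arctan2(v[1]-u[1],v[0]-u[0]))
p,q=atz(a,S1(265,263),.149),atz(a,S1(98,120),.149);print('bar',p,q,ang(p,q),(p+q)/2)
r=[atz(a,S1(*c),.045) for c in [(48,372),(192,522),(385,398)]];print('rim',r,ang(r[0],r[1]),ang(r[1],r[2]),(r[0]+r[2])/2)
r=[atz(b,C2(*c),.045) for c in [(145,400),(343,437),(348,290),(165,263)]];print('rim scene',r,ang(r[0],r[1]),ang(r[1],r[2]),sum(r)/4)
t=[atz(a,S3(*c),.233) for c in [(155,432),(216,442)]];s=[atz(a,S3(*c),.226) for c in [(218,400),(280,411)]];e=[atz(a,S3(*c),.215) for c in [(315,355),(368,368)]]
print('tip',t,'stop',s,'end',e)
m=[(x[0]+x[1])/2 for x in (t,s,e)];print(m,ang(m[0],m[2]),ang(m[0],m[1]))
F=[atz(b,C4(*c),.215) for c in [(300,328),(512,316),(645,308)]];B=[atz(b,C4(*c),.215) for c in [(318,288),(640,272)]]
print('front',F,ang(F[2],F[0]),'back',B,ang(B[1],B[0]))
top=[atz(a,S3(*c),.3) for c in [(283,130),(350,68),(527,92),(470,155)]];print('top',top)
E
```

```text
bar [0.5812 0.1944 0.149 ] [0.6679 0.1415 0.149 ] -31.392544698905063 [0.6246 0.1679 0.149 ]
rim [array([0.69  , 0.1761, 0.045 ]), array([0.6074, 0.2265, 0.045 ]), array([0.5593, 0.1554, 0.045 ])] 148.5917778499985 -124.09810304451555 [0.6246 0.1658 0.045 ]
rim scene [array([0.6439, 0.104 , 0.045 ]), array([0.6935, 0.1758, 0.045 ]), array([0.6114, 0.2286, 0.045 ]), array([0.5648, 0.1547, 0.045 ])] 55.30119484658219 147.27686463143218 [0.6284 0.1658 0.045 ]
tip [array([ 0.5862, -0.2293,  0.233 ]), array([ 0.564 , -0.2254,  0.233 ])] stop [array([ 0.5756, -0.2789,  0.226 ]), array([ 0.552 , -0.2737,  0.226 ])] end [array([ 0.556 , -0.3576,  0.215 ]), array([ 0.534 , -0.3488,  0.215 ])]
[array([ 0.5751, -0.2273,  0.233 ]), array([ 0.5638, -0.2763,  0.226 ]), array([ 0.545 , -0.3532,  0.215 ])] -103.43410191273561 -102.90274700923415
front [array([ 0.5611, -0.3566,  0.215 ]), array([ 0.5793, -0.2815,  0.215 ]), array([ 0.5904, -0.2347,  0.215 ])] -103.52512503591507 back [array([ 0.5387, -0.3506,  0.215 ]), array([ 0.5684, -0.234 ,  0.215 ])] -104.29688519356563
top [array([ 0.5693, -0.3516,  0.3   ]), array([ 0.5607, -0.4356,  0.3   ]), array([ 0.4902, -0.4164,  0.3   ]), array([ 0.4993, -0.3356,  0.3   ])]
```

```bash
cat >> h.py <<'E'
def delta(p,yaw):
    s=state(); y=np.radians(s['orientation'][2]); R=np.array([[np.cos(y),np.sin(y),0],[np.sin(y),-np.cos(y),0],[0,0,-1]])
    d=R.T@(np.array(p)-s['position']); dy=(yaw-s['orientation'][2]+180)%360-180
    print('clock',s['clock'],'pos',s['position'].round(4),'rpy',s['orientation'].round(2),'F',s['wrist_force'].round(2),'w',round(s['grip_width'],4)); print('shift',d.round(4),'turn about tool z rad',round(-np.radians(dy),4))
E
python3 - <<'E'
from h import *
import cell
print([n for n in dir(cell) if not n.startswith('_')],getattr(cell,'nose_length',None))
d=get_image('wrist');T=np.array(d['cam_to_world']);s=state()
y=np.radians(s['orientation'][2]); R=np.array([[np.cos(y),np.sin(y),0],[np.sin(y),-np.cos(y),0],[0,0,-1]])
print('cam in tool',R.T@(T[:3,3]-s['position']),R.T@T[:3,:3])
delta([.626,.166,.30],57.8)
E
```

```text
['MotionError', 'boxes_of', 'get_image', 'job_done', 'nose_length', 'pinpoint', 'state'] 0.022
cam in tool [ 0.06627929 -0.00107384 -0.1211126 ] [[ 7.87233439e-04 -9.65825733e-01 -2.59191113e-01]
 [ 9.99999456e-01  9.37873769e-04 -4.57537331e-04]
 [ 6.84989875e-04 -2.59190612e-01  9.65825946e-01]]
clock 1.1 pos [ 0.2456 -0.5474  0.2532] rpy [-180.     -0.     24.17] F [-0.21 -0.14 -0.05] w 0.0854
shift [ 0.6391 -0.4952 -0.0468] turn about tool z rad -0.587
```

{"fn": "send_rows", "kwargs": {
  "deltas": "0.0854 0.03 -0.023 -0.015 0; 0.0854 0.065 -0.05 -0.03 0; 0.0854 0.1 -0.078 -0.05 0; 0.0854 0.14 -0.108 -0.06 0; 0.0854 0.18 -0.139 -0.06 0"
}}

```text
clock: 1.6
position: [0.3529, -0.347, 0.3155]
orientation: [179.8, -0.1, 24.1]
wrist_force: [0.8, 0.4, -0.6]
grip_width: 0.0856
```

{"fn": "send_rows", "kwargs": {
  "deltas": "0.0854 0.04 -0.031 0 0; 0.0854 0.08 -0.062 0 0; 0.0854 0.12 -0.093 0 0; 0.0854 0.16 -0.124 0 0; 0.0854 0.2 -0.155 0 0"
}}

```text
clock: 2.1
position: [0.4703, -0.1257, 0.3136]
orientation: [180.0, -0.0, 24.2]
wrist_force: [0.5, -1.0, -0.4]
grip_width: 0.0855
```

```bash
python3 - <<'E'
from h import *
delta([.626,.166,.31],57.8)
E
```

```text
clock 2.1 pos [ 0.4703 -0.1257  0.3136] rpy [ 1.7996e+02 -4.0000e-02  2.4160e+01] F [ 0.5  -1.03 -0.43] w 0.0855
shift [ 0.2614 -0.2024  0.0036] turn about tool z rad -0.5871
```

{"fn": "send_rows", "kwargs": {
  "deltas": "0.0854 0.04 -0.031 0 -0.1; 0.0854 0.08 -0.062 0 -0.2; 0.0854 0.12 -0.093 0 -0.3; 0.0854 0.16 -0.124 0 -0.4; 0.0854 0.2 -0.155 0 -0.5"
}}

```text
clock: 2.6
position: [0.588, 0.095, 0.3135]
orientation: [180.0, -0.0, 53.1]
wrist_force: [0.9, -1.0, 0.6]
grip_width: 0.0855
```

```bash
python3 - <<'E'
from h import *
delta([.626,.166,.31],57.8)
E
```

```text
clock 2.6 pos [0.588  0.095  0.3135] rpy [ 1.7996e+02 -2.0000e-02  5.3060e+01] F [ 0.87 -0.96  0.57] w 0.0855
shift [ 0.0796 -0.0123  0.0035] turn about tool z rad -0.0827
```

{"fn": "send_rows", "kwargs": {
  "deltas": "0.0854 0.03 -0.005 0 -0.03; 0.0854 0.06 -0.009 0 -0.06; 0.0854 0.0796 -0.0123 0 -0.083; 0.0854 0.0796 -0.0123 0 -0.083"
}}

```text
clock: 3.0
position: [0.6262, 0.1662, 0.3118]
orientation: [-179.9, 0.0, 57.8]
wrist_force: [-0.1, 0.3, -0.1]
grip_width: 0.0854
```

```bash
python3 - <<'E'
from h import *
delta([.626,.166,.31],57.8)
d=shot('wrist','w2.png');print([(r['centre'],r['p']) for r in pinpoint('wrist','cone_carrier_grip')])
print(proj(d,[.626,.166,.174]))
E
```

```text
clock 3.0 pos [0.6262 0.1662 0.3118] rpy [-1.7991e+02  4.0000e-02  5.7770e+01] F [-0.13  0.27 -0.08] w 0.0854
shift [-0.0003 -0.0001  0.0018] turn about tool z rad -0.0006
[([321.8, 246.7], 0.67)]
[[321.15353761 243.99124696]]
```

View pics/w2.png

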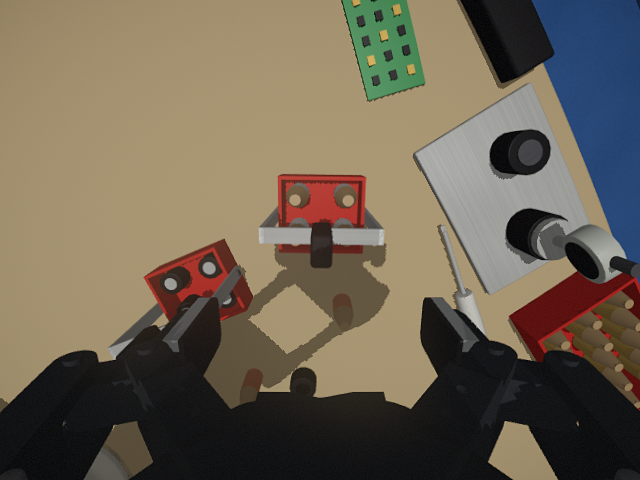

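{"fn": "send_rows", "kwargs": {
  "deltas": "0.0854 -0.001 0 0.03 0.012; 0.0854 -0.001 0 0.065 0.012; 0.0854 -0.001 0 0.1 0.012; 0.0854 -0.001 0 0.122 0.012; 0.0854 -0.001 0 0.132 0.012"
}}

```text
clock: 3.6
position: [0.6239, 0.1614, 0.1785]
orientation: [-179.8, 0.2, 56.8]
wrist_force: [0.7, -0.4, -0.2]
grip_width: 0.0854
```

{"fn": "send_rows", "kwargs": {
  "deltas": "0.06 0 0 0 0; 0.04 0 0 0 0; 0.025 0 0 0 0; 0.02 0 0 0 0; 0.015 0 0 0 0",
  "newtons": 40
}}

```text
clock: 4.1
position: [0.6253, 0.1632, 0.1826]
orientation: [180.0, -0.1, 56.9]
wrist_force: [-2.4, 0.4, -1.0]
grip_width: 0.0156
```

```bash
python3 - <<'E'
from h import *
delta([.626,.166,.31],57.8)
shot('wrist','w3.png');shot('side','s3.png')
E
```

```text
clock 4.1 pos [0.6253 0.1632 0.1826] rpy [ 1.7996e+02 -8.0000e-02  5.6900e+01] F [-2.43  0.39 -0.98] w 0.0156
shift [ 0.0027 -0.001  -0.1274] turn about tool z rad -0.0157
```

View pics/w3.png

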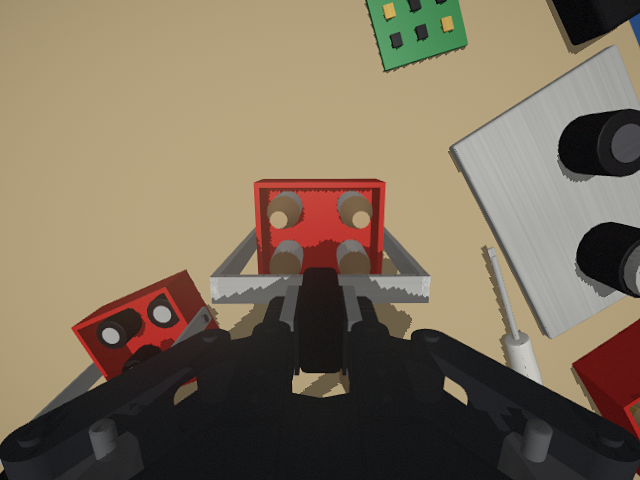

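View pics/s3.png

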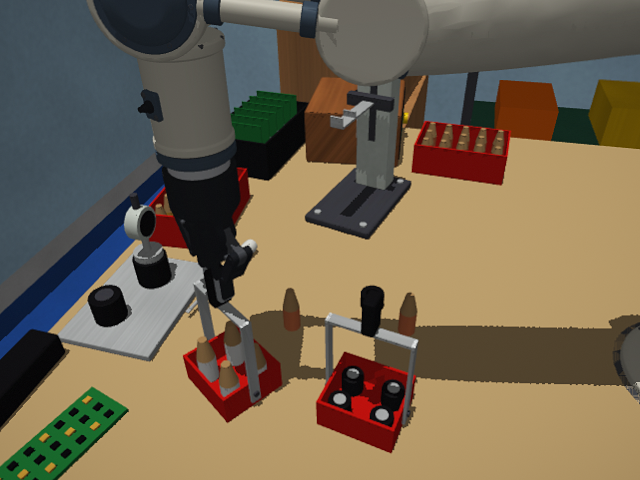

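{"fn": "send_rows", "kwargs": {
  "deltas": "0.013 0 0 0 0; 0.013 0 0 -0.005 0; 0.013 0 0 -0.015 0; 0.013 0 0 -0.03 0; 0.013 0 0 -0.045 0",
  "newtons": 60
}}

```text
clock: 4.7
position: [0.6251, 0.1628, 0.227]
orientation: [-180.0, 0.0, 56.9]
wrist_force: [-0.4, -0.1, -4.6]
grip_width: 0.0155
```

{"fn": "send_rows", "kwargs": {
  "deltas": "0.013 0 0 -0.02 0; 0.013 0 0 -0.04 0; 0.013 0 0 -0.055 0; 0.013 0 0 -0.065 0; 0.013 0 0 -0.067 0"
}}

```text
clock: 5.2
position: [0.6256, 0.163, 0.2959]
orientation: [179.8, -0.1, 56.9]
wrist_force: [-0.6, -0.3, -4.4]
grip_width: 0.0153
```

```bash
python3 - <<'E'
from h import *
delta([.591,-.165,.295],76.5)
shot('side','s4.png')
E
```

```text
clock 5.2 pos [0.6256 0.163  0.2959] rpy [ 1.7985e+02 -1.4000e-01  5.6880e+01] F [-0.59 -0.32 -4.37] w 0.0153
shift [-0.2936  0.1502  0.0009] turn about tool z rad -0.3424
```

View pics/s4.png

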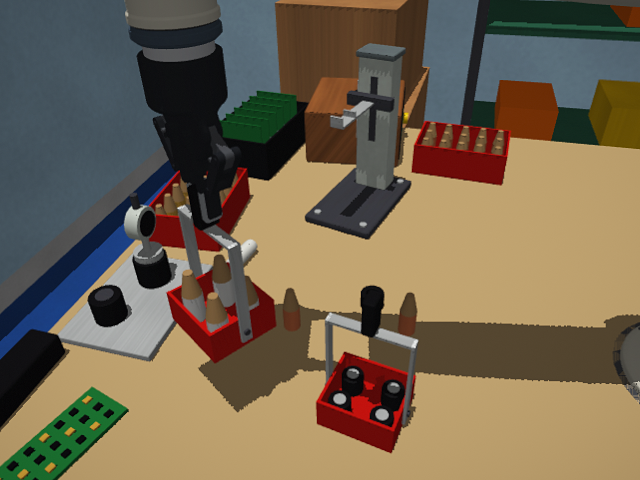

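{"fn": "send_rows", "kwargs": {
  "deltas": "0.013 -0.009 0.0045 0 0; 0.013 -0.025 0.013 0 0; 0.013 -0.05 0.0255 0 0; 0.013 -0.075 0.038 0 0; 0.013 -0.1 0.051 0 0"
}}

```text
clock: 5.75
position: [0.6125, 0.0488, 0.2923]
orientation: [-179.9, 0.1, 56.8]
wrist_force: [1.0, -0.1, -4.2]
grip_width: 0.0158
```

{"fn": "send_rows", "kwargs": {
  "deltas": "0.013 -0.025 0.0127 0 0; 0.013 -0.05 0.0255 0 0; 0.013 -0.075 0.038 0 0; 0.013 -0.09 0.046 0 0; 0.013 -0.095 0.049 0 0"
}}

```text
clock: 6.25
position: [0.6017, -0.0576, 0.2927]
orientation: [-180.0, 0.0, 56.7]
wrist_force: [-0.8, -0.3, -5.5]
grip_width: 0.015
```

{"fn": "send_rows", "kwargs": {
  "deltas": "0.013 0 0 0 -0.05; 0.013 0 0 0 -0.13; 0.013 0 0 0 -0.22; 0.013 0 0 0 -0.3; 0.013 0 0 0 -0.342"
}}

```text
clock: 6.75
position: [0.6024, -0.0543, 0.2929]
orientation: [-180.0, -0.0, 76.7]
wrist_force: [0.6, 0.0, -4.5]
grip_width: 0.0153
```

```bash
python3 - <<'E'
from h import *
delta([.591,-.165,.295],76.5)
for c in ['side','scene','wrist']:
    d=shot(c,c+'5.png')
    for q in ['cone_carrier_grip','hook_seat']: print(c,q,[(np.round(r['centre'],1),round(r['p'],2)) for r in pinpoint(c,q)][:2])
E
```

```text
clock 6.75 pos [ 0.6024 -0.0543  0.2929] rpy [-1.7996e+02 -3.0000e-02  7.6700e+01] F [ 0.62  0.03 -4.54] w 0.0153
shift [-0.1104  0.0144 -0.0021] turn about tool z rad 0.0035
side cone_carrier_grip [(array([288.8, 129.2]), 0.82)]
side hook_seat [(array([342.4, 119.1]), 0.55)]
scene cone_carrier_grip [(array([302.8, 199. ]), 0.58)]
scene hook_seat [(array([166.9, 252.3]), 0.97)]
wrist cone_carrier_grip [(array([320.6, 316.6]), 0.57)]
wrist hook_seat []
```

View pics/side5.png

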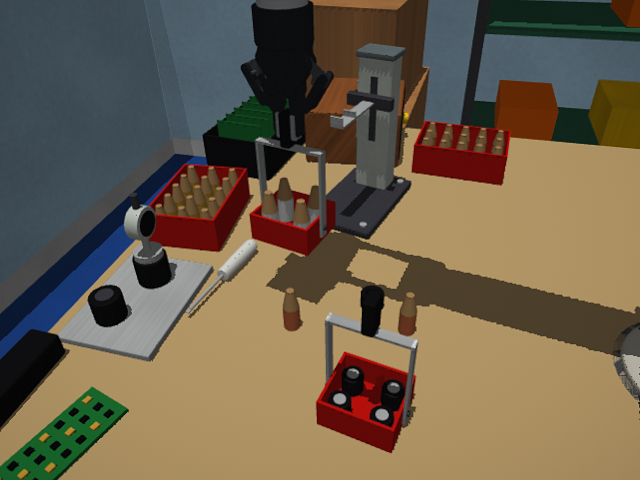

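View pics/scene5.png

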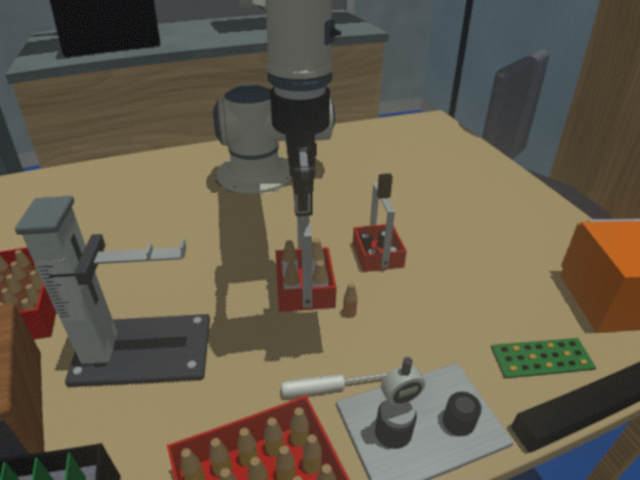

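View pics/wrist5.png

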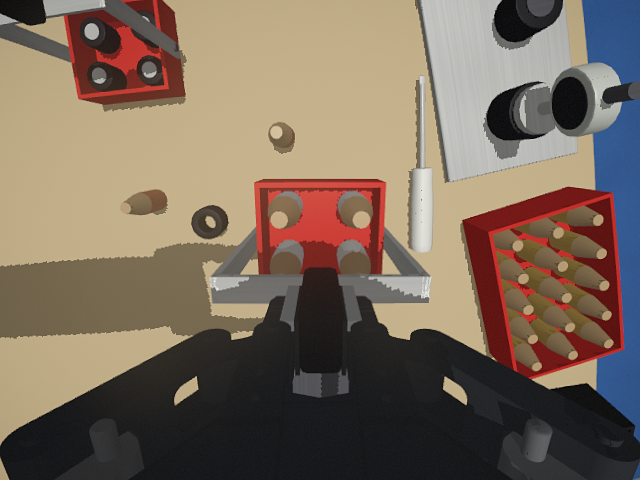

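```bash
python3 - <<'E'
from h import *
np.set_printoptions(precision=4,suppress=True)
a=get_image('side');b=get_image('scene')
print(tri([ray(a,(288.8,129.2)),ray(b,(302.8,199))]),tri([ray(a,(342.4,119.1)),ray(b,(166.9,252.3))]))
# wrist check of bar ends pixel->tool frame at bar top z
d=get_image('wrist');s=state();zb=s['position'][2]-.1826+.149
for p in [(211,277),(430,276),(212,302),(430,302)]: print(atz(d,p,zb if p[1]<290 else zb-.004)-s['position'])
p=[atz(d,q,zb) for q in [(211,277),(430,276)]];m=(p[0]+p[1])/2;print(m,m-s['position'],np.degrees(np.arctan2(*(p[1]-p[0])[[1,0]])))
E
```

```text
(array([ 0.6019, -0.0527,  0.2834]), [np.float64(0.00043261466976444074), np.float64(0.00043261466976438734)]) (array([ 0.5731, -0.2544,  0.2176]), [np.float64(0.0018123949917265105), np.float64(0.0018123949917265212)])
[-0.0497  0.0224 -0.0336]
[ 0.0546 -0.0021 -0.0336]
[-0.0552  0.0082 -0.0376]
[ 0.0535 -0.0179 -0.0376]
[ 0.6049 -0.0448  0.2596] [ 0.0025  0.0102 -0.0336] -13.211680361108161
```

```bash
python3 - <<'E'
from h import *
delta([.5695,-.2555,.292],76.5)
E
```

```text
clock 7.35 pos [ 0.6024 -0.055   0.2932] rpy [-180.     -0.     76.47] F [ 0.58  0.57 -5.47] w 0.0153
shift [-0.2026  0.0149  0.0012] turn about tool z rad -0.0005
```

Lateral plus approach to about 60 mm short, then a check.

{"fn": "send_rows", "kwargs": {
  "deltas": "0.013 -0.006 0.002 0 0; 0.013 -0.02 0.006 0 0; 0.013 -0.045 0.01 0 0; 0.013 -0.07 0.014 0 0; 0.013 -0.09 0.015 0 0"
}}

```text
clock: 7.85
position: [0.5957, -0.1487, 0.293]
orientation: [-180.0, 0.1, 76.4]
wrist_force: [-0.1, -0.0, -4.7]
grip_width: 0.0152
```

{"fn": "send_rows", "kwargs": {
  "deltas": "0.013 -0.016 0 0 0; 0.013 -0.028 0 0 0; 0.013 -0.036 0 0 0; 0.013 -0.04 0 0 0; 0.013 -0.04 0 0 0"
}}

```text
clock: 8.35
position: [0.5865, -0.1851, 0.2933]
orientation: [180.0, -0.0, 76.5]
wrist_force: [-0.6, 0.1, -3.9]
grip_width: 0.0151
```

```bash
python3 - <<'E'
from h import *
delta([.5695,-.2555,.292],76.5)
a=shot('side','side6.png');b=shot('scene','scene6.png')
for f,n,x,y in [('side6','sc6',240,20),('scene6','cc6',60,150)]:
    i=cv2.imread(f'pics/{f}.png')[y:y+190,x:x+250]; cv2.imwrite(f'pics/{n}.png',cv2.resize(i,None,fx=3,fy=3,interpolation=cv2.INTER_CUBIC))
E
```

```text
clock 8.35 pos [ 0.5865 -0.1851  0.2933] rpy [ 1.7999e+02 -1.0000e-02  7.6470e+01] F [-0.59  0.08 -3.93] w 0.0151
shift [-0.0725 -0.0001  0.0013] turn about tool z rad -0.0006
```

View pics/sc6.png

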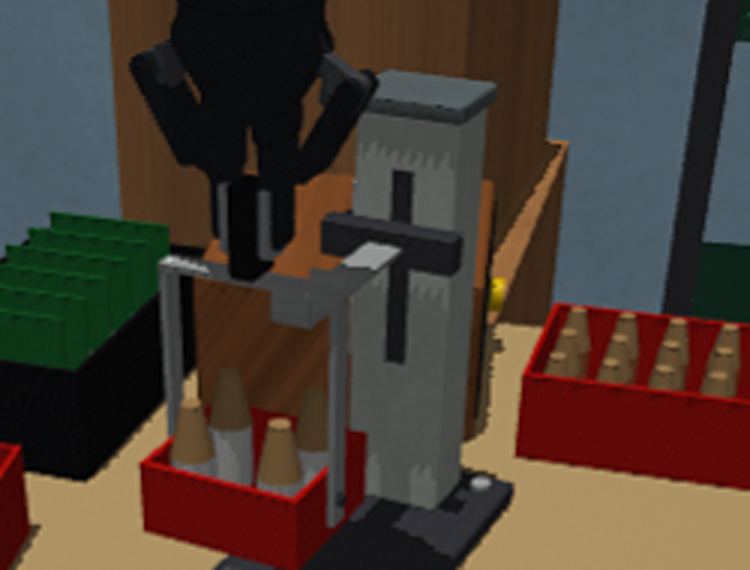

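View pics/cc6.png

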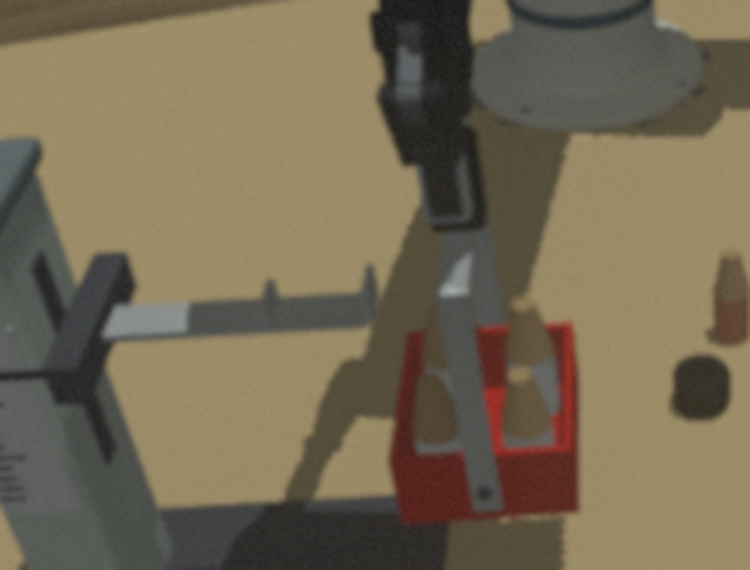

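{"fn": "send_rows", "kwargs": {
  "deltas": "0.013 -0.005 0 0 0; 0.013 -0.015 0 0 0; 0.013 -0.028 0 0 0; 0.013 -0.042 0 0 0; 0.013 -0.054 0 0 0"
}}

```text
clock: 8.95
position: [0.5734, -0.2392, 0.2932]
orientation: [-180.0, 0.0, 76.4]
wrist_force: [-0.6, 0.1, -4.7]
grip_width: 0.0153
```

{"fn": "send_rows", "kwargs": {
  "deltas": "0.013 -0.009 0 0 0; 0.013 -0.015 0 0 0; 0.013 -0.018 0 0 0; 0.013 -0.018 0 0 0; 0.013 -0.018 0 0 0"
}}

```text
clock: 9.45
position: [0.5699, -0.2546, 0.2933]
orientation: [180.0, -0.0, 76.5]
wrist_force: [0.2, -0.4, -5.1]
grip_width: 0.0152
```

```bash
python3 - <<'E'
from h import *
delta([.5695,-.2555,.292],76.5)
a=shot('side','side7.png');b=shot('scene','scene7.png')
for f,n,x,y in [('side7','sc7',260,20),('scene7','cc7',20,150)]:
    i=cv2.imread(f'pics/{f}.png')[y:y+190,x:x+250]; cv2.imwrite(f'pics/{n}.png',cv2.resize(i,None,fx=3,fy=3,interpolation=cv2.INTER_CUBIC))
E
```

```text
clock 9.45 pos [ 0.5699 -0.2546  0.2933] rpy [ 1.80e+02 -2.00e-02  7.65e+01] F [ 0.18 -0.39 -5.07] w 0.0152
shift [-0.001  -0.0001  0.0013] turn about tool z rad 0.0
```

View pics/sc7.png

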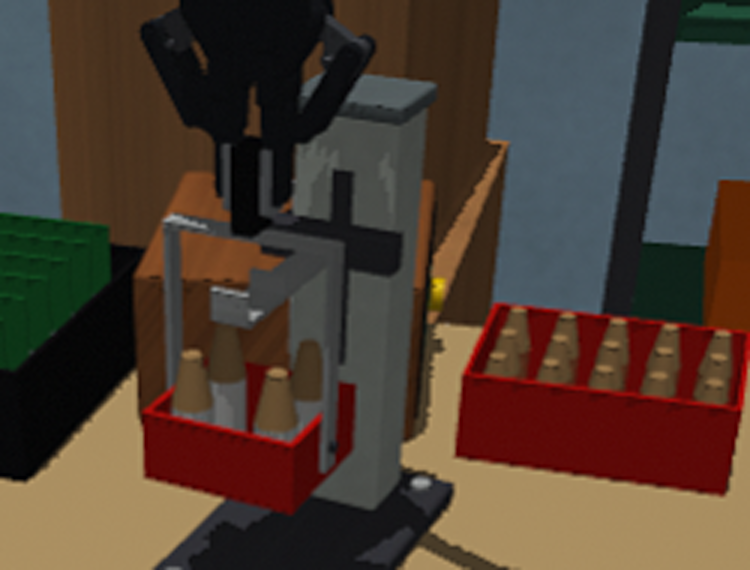

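View pics/cc7.png

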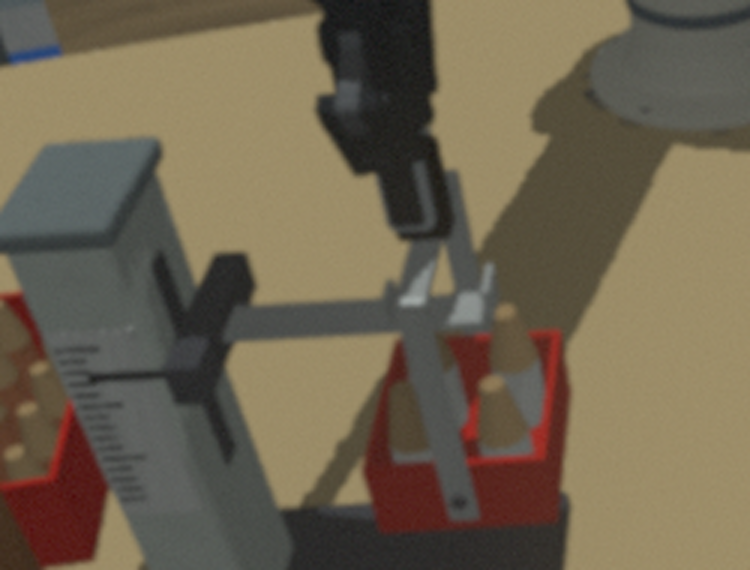

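{"fn": "send_rows", "kwargs": {
  "deltas": "0.013 0 0 0.003 0; 0.013 0 0 0.01 0; 0.013 0 0 0.018 0; 0.013 0 0 0.026 0; 0.013 0 0 0.031 0"
}}

```text
clock: 10.05
position: [0.5695, -0.2548, 0.2605]
orientation: [-179.9, -0.0, 76.5]
wrist_force: [0.3, 0.6, -5.3]
grip_width: 0.0155
```

```bash
python3 - <<'E'
from h import *
delta([.5695,-.2555,.2526],76.5)
a=shot('side','side8.png');b=shot('scene','scene8.png')
i=cv2.imread('pics/side8.png')[60:160,290:420];j=cv2.imread('pics/scene8.png')[200:300,90:220]
cv2.imwrite('pics/cc8.png',cv2.resize(np.vstack([i,j]),None,fx=3,fy=3,interpolation=cv2.INTER_CUBIC))
E
```

```text
clock 10.05 pos [ 0.5695 -0.2548  0.2605] rpy [-1.7989e+02 -3.0000e-02  7.6480e+01] F [ 0.29  0.61 -5.31] w 0.0155
shift [-0.0007  0.0002  0.0079] turn about tool z rad -0.0003
```

View pics/cc8.png

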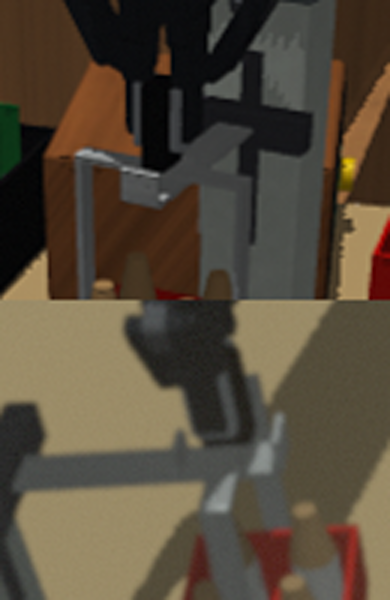

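{"fn": "send_rows", "kwargs": {
  "deltas": "0.013 0 0 0.002 0; 0.013 0 0 0.004 0; 0.013 0 0 0.006 0; 0.013 0 0 0.008 0; 0.013 0 0 0.01 0"
}}

```text
clock: 10.65
position: [0.5698, -0.255, 0.2522]
orientation: [180.0, 0.0, 76.5]
wrist_force: [0.5, -0.4, -4.7]
grip_width: 0.0149
```

{"fn": "send_rows", "kwargs": {
  "deltas": "0.013 0 0 0.002 0; 0.013 0 0 0.004 0; 0.013 0 0 0.006 0; 0.013 0 0 0.008 0; 0.013 0 0 0.01 0"
}}

```text
clock: 11.15
position: [0.5698, -0.255, 0.2423]
orientation: [180.0, 0.0, 76.5]
wrist_force: [0.1, 0.6, -2.5]
grip_width: 0.0156
```

{"fn": "send_rows", "kwargs": {
  "deltas": "0.013 0 0 0.002 0; 0.013 0 0 0.004 0; 0.013 0 0 0.006 0; 0.013 0 0 0.007 0; 0.013 0 0 0.008 0"
}}

```text
clock: 11.65
position: [0.5698, -0.255, 0.2344]
orientation: [180.0, 0.0, 76.5]
wrist_force: [-0.5, 0.7, -2.7]
grip_width: 0.0155
```

```bash
python3 - <<'E'
from h import *
fs=[]
for _ in range(2):
    a=shot('side','side9.png');b=shot('scene','scene9.png');fs.append(state()['wrist_force'])
print(np.round(fs,2))
delta([.5695,-.2555,.2526],76.5)
i=cv2.imread('pics/side9.png')[60:240,270:420];j=cv2.imread('pics/scene9.png')[180:360,30:220]
cv2.imwrite('pics/cc9.png',cv2.resize(np.hstack([i,j]),None,fx=2.3,fy=2.3,interpolation=cv2.INTER_CUBIC))
E
```

```text
[[ 0.05  0.49 -1.55]
 [ 0.18  0.26 -2.33]]
clock 11.85 pos [ 0.5698 -0.2549  0.2344] rpy [179.99   0.    76.48] F [ 0.18  0.26 -2.33] w 0.0153
shift [-0.0006 -0.0001 -0.0182] turn about tool z rad -0.0004
```

View pics/cc9.png

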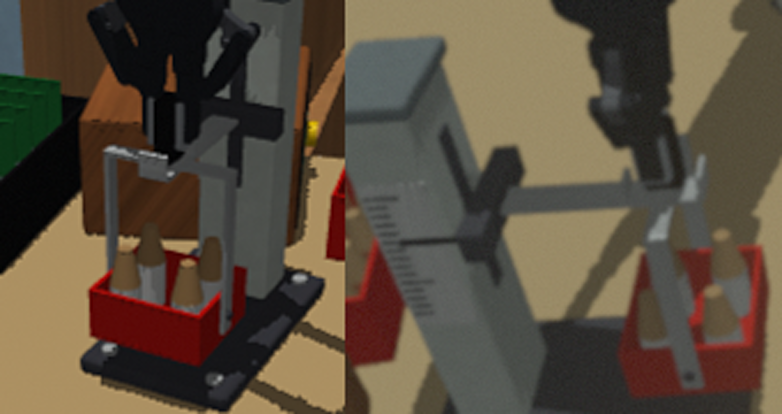

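{"fn": "send_rows", "kwargs": {
  "deltas": "0.013 0 0 0.002 0; 0.013 0 0 0.004 0; 0.013 0 0 0.006 0; 0.013 0 0 0.008 0; 0.013 0 0 0.01 0"
}}

```text
clock: 12.35
position: [0.5698, -0.2549, 0.2243]
orientation: [180.0, 0.0, 76.5]
wrist_force: [-0.3, 0.0, -1.3]
grip_width: 0.0153
```

{"fn": "send_rows", "kwargs": {
  "deltas": "0.013 0 0 0.0005 0; 0.013 0 0 0.001 0; 0.013 0 0 0.001 0"
}}

```text
clock: 12.65
position: [0.5698, -0.2549, 0.2234]
orientation: [180.0, 0.0, 76.5]
wrist_force: [0.4, -0.2, -0.9]
grip_width: 0.0154
```

```bash
python3 - <<'E'
from h import *
fs=[]
for _ in range(12):
    a=get_image('side');fs.append(state()['wrist_force'])
print(np.mean(fs,0),np.std(fs,0))
delta([.5695,-.2555,.2526],76.5)
E
```

```text
[-0.44073837  0.02656713 -0.84591404] [0.48218237 0.26115459 0.49302234]
clock 13.25 pos [ 0.5698 -0.255   0.2233] rpy [180.     0.    76.48] F [ 0.01 -0.32 -0.3 ] w 0.0154
shift [-0.0006 -0.0001 -0.0293] turn about tool z rad -0.0004
```

{"fn": "send_rows", "kwargs": {
  "deltas": "0.013 0 0 0.001 0; 0.013 0 0 0.002 0; 0.013 0 0 0.003 0; 0.013 0 0 0.004 0; 0.013 0 0 0.005 0"
}}

```text
clock: 13.75
position: [0.5698, -0.255, 0.2182]
orientation: [180.0, 0.0, 76.5]
wrist_force: [-0.4, 0.3, 0.5]
grip_width: 0.0149
```

```bash
python3 - <<'E'
from h import *
fs=[]
for _ in range(30):
    a=get_image('side');fs.append(state()['wrist_force'])
print(np.mean(fs,0),np.std(fs,0))
delta([.5695,-.2555,.2526],76.5)
E
```

```text
[ 0.02057037 -0.32636769 -0.11682883] [0.45698868 0.45347185 0.44557583]
clock 15.25 pos [ 0.5698 -0.2549  0.2183] rpy [180.     0.    76.48] F [ 0.63 -0.44  0.11] w 0.0154
shift [-0.0006 -0.0001 -0.0343] turn about tool z rad -0.0003
```

{"fn": "send_rows", "kwargs": {
  "deltas": "0.013 0 0 0.0008 0; 0.013 0 0 0.0008 0; 0.013 0 0 0.0008 0",
  "newtons": 20
}}

```text
clock: 15.55
position: [0.5698, -0.255, 0.2174]
orientation: [180.0, 0.0, 76.5]
wrist_force: [0.9, -0.2, 0.5]
grip_width: 0.0155
```

{"fn": "send_rows", "kwargs": {
  "deltas": "0.018 0 0 0 0; 0.022 0 0 0 0; 0.028 0 0 0 0; 0.036 0 0 0 0; 0.045 0 0 0 0"
}}

```text
clock: 16.05
position: [0.5697, -0.2549, 0.2174]
orientation: [-180.0, -0.0, 76.5]
wrist_force: [-0.5, -0.6, -0.2]
grip_width: 0.0451
```

```bash
python3 - <<'E'
from h import *
delta([.5695,-.2555,.2526],76.5)
shot('wrist','w10.png')
shot('side','side10.png');shot('scene','scene10.png')
i=cv2.imread('pics/side10.png')[60:240,270:420];j=cv2.imread('pics/scene10.png')[180:360,30:220]
cv2.imwrite('pics/cc10.png',cv2.resize(np.hstack([i,j]),None,fx=2.3,fy=2.3,interpolation=cv2.INTER_CUBIC))
E
```

```text
clock 16.05 pos [ 0.5697 -0.2549  0.2174] rpy [-180.     -0.     76.48] F [-0.48 -0.62 -0.19] w 0.0451
shift [-0.0006 -0.0001 -0.0352] turn about tool z rad -0.0004
```

View pics/cc10.png

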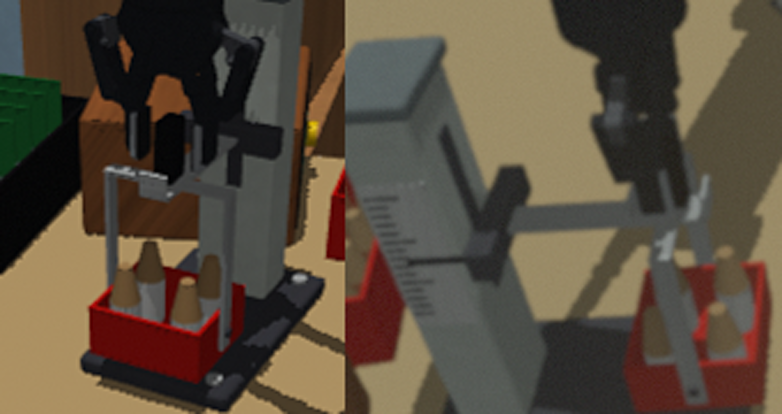

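View pics/w10.png

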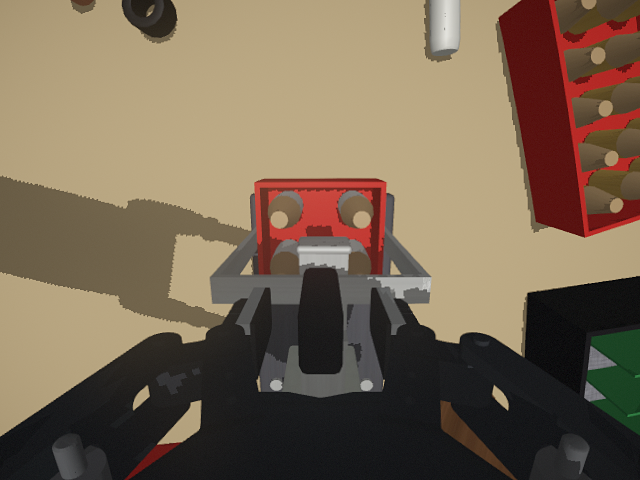

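Released cleanly: the carrier hangs level with the grip centred between the open fingers. Next I open fully and withdraw upward.

{"fn": "send_rows", "kwargs": {
  "deltas": "0.06 0 0 0 0; 0.0854 0 0 0 0; 0.0854 0 0 0 0; 0.0854 0 0 -0.004 0; 0.0854 0 0 -0.012 0"
}}

```text
clock: 16.7
position: [0.5695, -0.2548, 0.2291]
orientation: [-179.9, -0.0, 76.5]
wrist_force: [0.4, -0.7, -0.0]
grip_width: 0.0858
```

{"fn": "send_rows", "kwargs": {
  "deltas": "0.0854 0 0 -0.015 0; 0.0854 0 0 -0.035 0; 0.0854 0 0 -0.06 0; 0.0854 0 0 -0.09 0; 0.0854 0 0 -0.11 0"
}}

```text
clock: 17.2
position: [0.5697, -0.2549, 0.3438]
orientation: [179.8, 0.1, 76.5]
wrist_force: [-0.0, 0.2, 0.2]
grip_width: 0.0856
```

{"fn": "send_rows", "kwargs": {
  "deltas": "0.0854 0.02 0 -0.02 0; 0.0854 0.05 0 -0.02 0; 0.0854 0.08 0 -0.02 0; 0.0854 0.1 0 -0.02 0; 0.0854 0.1 0 -0.02 0"
}}

```text
clock: 17.7
position: [0.5936, -0.1552, 0.3614]
orientation: [179.9, -0.0, 76.7]
wrist_force: [0.3, -0.7, -0.5]
grip_width: 0.0857
```

```bash
python3 - <<'E'
from h import *
import time
delta([.5695,-.2555,.2526],76.5)
R={}
for k in range(3):
    for c in ['side','scene']:
        d=shot(c,f'{c}11_{k}.png'); 
        for q in ['cone_carrier_grip','hook_seat']:
            r=pinpoint(c,q)
            if r: R.setdefault((q,k),[]).append(ray(d,r[0]['centre']))
for k in R: print(k,tri(R[k]) if len(R[k])>1 else None)
for c in ['side','scene']:
    x=[cv2.imread(f'pics/{c}11_{k}.png').astype(int) for k in (0,2)]; print(c,np.abs(x[0]-x[1]).max(),np.abs(cv2.GaussianBlur((x[0]-x[1]).astype(np.float32),(9,9),0)).max())
E
```

```text
clock 17.7 pos [ 0.5936 -0.1552  0.3614] rpy [ 1.7987e+02 -3.0000e-02  7.6680e+01] F [ 0.32 -0.67 -0.54] w 0.0857
shift [-0.1031 -0.0004  0.1088] turn about tool z rad 0.0031
('cone_carrier_grip', 0) (array([ 0.56706164, -0.25550034,  0.2038629 ]), [np.float64(0.0014015735883190236), np.float64(0.001401573588319076)])
('hook_seat', 0) (array([ 0.57863604, -0.25531059,  0.18253347]), [np.float64(0.0034942859926831585), np.float64(0.003494285992683094)])
('cone_carrier_grip', 1) (array([ 0.57563335, -0.26129599,  0.20755843]), [np.float64(0.0018663569931061175), np.float64(0.001866356993106173)])
('hook_seat', 1) (array([ 0.57097458, -0.25653833,  0.18116552]), [np.float64(0.002925459946710608), np.float64(0.0029254599467107892)])
('cone_carrier_grip', 2) (array([ 0.56800562, -0.25521806,  0.20823864]), [np.float64(0.0009217143300369313), np.float64(0.0009217143300370498)])
('hook_seat', 2) (array([ 0.57431719, -0.25678003,  0.18049964]), [np.float64(0.0004629860339272998), np.float64(0.00046298603392725936)])
side 126 48.53833
scene 40 18.634155
```

View pics/side11_2.png

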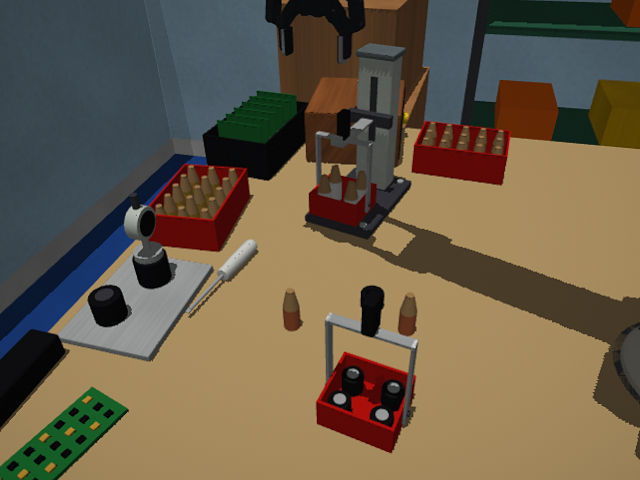

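View pics/scene11_2.png

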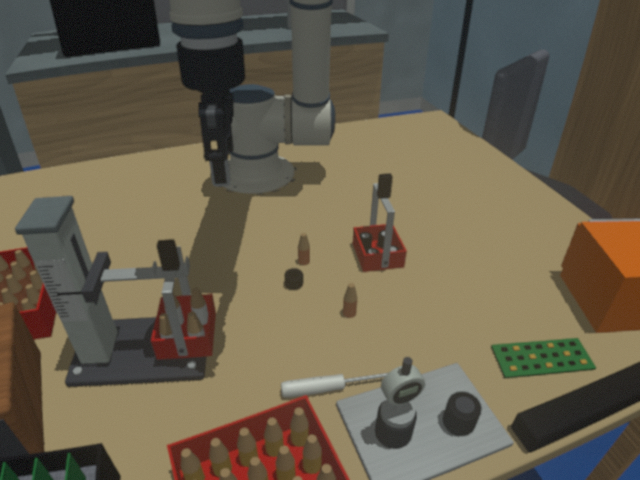

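```bash
python3 - <<'E'
from h import *
P=[]
for k in range(16): P.append((state()['clock'],get_image('side')['image']))
ref=P[-1][1][95:235,295:405].astype(np.float32).mean(2)
for t,i in P[::3]: 
    print(round(t,2),cv2.phaseCorrelate(i[95:235,295:405].astype(np.float32).mean(2),ref)[0],np.abs(cv2.GaussianBlur(i[95:235,295:405].astype(np.float32).mean(2)-ref,(5,5),0)).max())
i=P[-1][1][40:240,270:420,::-1];j=get_image('scene')['image'][180:380,30:230,::-1]
cv2.imwrite('pics/cc12.png',cv2.resize(np.hstack([i,j]),None,fx=2.2,fy=2.2,interpolation=cv2.INTER_CUBIC))
E
```

```text
18.6 (-0.007970367155252234, 0.008563723853242777) 9.407554
18.75 (0.018121326796673998, -0.012738666476991511) 11.9362
18.9 (0.005873039171966354, 0.01359391869424087) 6.934897
19.05 (0.020132156663436263, -0.0051073283504905476) 11.058595
19.2 (0.003739444432341088, 0.007157822009617121) 8.462239
19.35 (0.0, 0.0) 0.0
```

View pics/cc12.png

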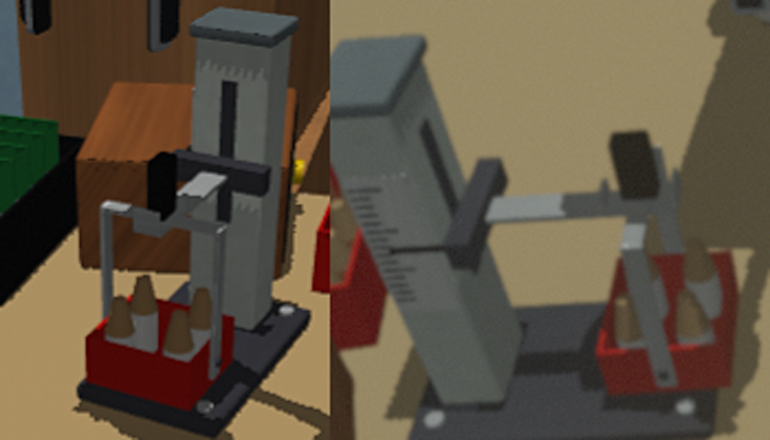

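```bash
python3 -c "
from cell import *
print(job_done())"
```

```text
the job is handed in; nothing more can be done
None
```

The cone carrier is hanging by its bail on the scale hook, let go and still. I handed the job in at about 19.4 s of the 45 s allowed.

- **Lift and hang:** I picked it up by its grip and took the bail over the hook tip. I lowered it at about 10–20 mm/s until the average vertical wrist force was about 0.1 N, down from roughly 4.7 N when carried. After another 0.8 mm I opened the fingers and backed the gripper away, clear of everything.
- **Hook position:** two-camera fixes put the hook seat at about 0.181 m, some 34 mm below empty. That agrees with the measured weight of about 0.47 kg on the 140 N/m spring.
- **Stillness:** over the last 0.75 s the side view of the scale and carrier shifted by less than 0.03 pixel. The pictures show the carrier upright with its bar between the tip and the stop, above the base plate.
- **Other carrier:** the collar carrier looks the same in the last full pictures as at the start.
- **Scatter:** single fixes of the hook seat and grip varied by up to about 8 mm in the horizontal. I relied on the pictures and the force readings instead of any one fix.

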